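Turn the specimen carousel to the microscope and hold it

TASK

Release the carousel's brake by swinging its orange-gripped lever a full quarter turn, from the red dot to its stop at the green dot, without forcing the carousel while the brake is on. Then turn the carousel until the gold-lidded jar stands squarely in front of the microscope's lens, and finish while still gripping that jar by its gold lid, holding the carousel still there with the brake left open. Leave the ink bottle, whetstone and red cup where they are.

Things in the scene. Friction and masses are not known exactly. Their poses are not given: they have to be found in the camera images.
- gold_lid (a point): Centre of the gold (brass) lid of the marked jar: a round lid 38 mm across and 16 mm tall (from 90 to 106 mm above the table, this point at 98 mm), 85 mm from the carousel's axis. It may be gripped from above at any yaw.
- front_place (a point): The point at which the centre of the gold lid must be: 85 mm from the carousel's axis, straight in front of the microscope's lens, 98 mm above the table. It is fixed to the station (which stands anywhere, turned up to 0.3 rad).
- lens (a point): Centre of the front glass of the small white digital microscope that stands fixed at the carousel's front, on the robot's side: barrel level, 62 mm above the table, aimed at the carousel's axis from 158 mm away. The microscope is 60 mm wide and 81 mm tall and reaches from 245 to 125 mm from the axis.
- carousel_axis (a point): Point on the carousel's vertical turning axis, on top of its aluminium disc (240 mm across, top 35 mm above the table). Five jars of one size are fixed on the disc, 85 mm from the axis, 72 degrees apart (100 mm between neighbours): one gold lid, the others white, black or blue. A low hub in the middle ends at 47 mm.
- carousel (a joint): Angle of the carousel in rad, counter-clockwise from above positive; 0 (and every whole turn) is the gold jar in front of the lens. It turns either way, a full turn and more, with light friction (about 0.06 N m) and stays where it is left once the brake is open.
- gold_jar: The gold-lidded clear jar, 36 mm across, its lower half filled red-brown, fixed to the carousel disc: it cannot be lifted off, but swivels freely on its own axis in its cup; origin on the jar's axis at table height.
- brake (a joint): Angle of the brake lever in rad: 0 is on (over the red dot), 1.571 fully open (stop over the green dot), counter-clockwise from above positive. Starts at 0 to 0.2, needs about 0.3 N m (5 N at the grip; up to twice that while the cam rubs), stays where left. While on, a rubber cam clamps the disc's rim; the first 0.7 rad of the release may drag the disc along by some 0.1 rad.
- brake_grip (a point): Centre of the upright round orange grip at the end of the brake lever: 18 mm across, graspable from 68 to 110 mm above the table, this point at 92 mm. It is fixed to the lever, 70 mm from the hinge; the steel lever below it is 14 mm wide, top at 67 mm.
- brake_hinge (a point): Point on the vertical hinge axis of the brake lever, at the height of the grip point (92 mm); 138 mm from the carousel's axis. Fixed.
- ink: Loose square ink bottle, 50 x 50 mm, 56 mm tall, with a blue cap; origin under its centre. Not to be disturbed.
- stone: Loose grey whetstone, 110 x 45 x 28 mm; origin under its centre. Not to be disturbed.
- red_cup: Loose red cup, 68 mm across, 75 mm tall; origin under its centre. Not to be disturbed.

How it is judged (in metres and radians):
On the way, in this order (a step that is already met when the one before it is completed fails the run):
1. the brake lever is swung fully open (value of joint brake above 1.4 rad), for 0.2 s.
2. the gold jar stands in front of the lens and is gripped (horizontal distance between gold_lid and front_place below 0.01 m and contact force between the fingers and gold_jar above 3 N), for 0.2 s.
At the end, for the whole second after the job is handed in: The centre of the gold lid is within 10 mm (horizontally) of the front place, the carousel is still (under 0.06 rad/s), the fingers grip the gold-lidded jar with more than 3 N, and the brake lever is still open (above 1.4 rad) (all of step 2 and velocity of joint carousel between -0.06 and 0.06 rad/s and value of joint brake above 1.4 rad); the arm keeps its last pose, push and grip.
It fails at once if the carousel is forced round (gold lid moved over 25 mm) while the brake is on (value of joint brake below 0.4 rad and distance of gold_lid from where it was at the start of the episode above 0.025 m).
It fails at once if a bystander is moved by more than 30 mm (distance of any of ink, stone, red_cup from where it was at the start of the episode above 0.03 m).
It also fails if it takes over 54 s, if anything falls off the work surface, if the arm or the gripper's body presses on something with over 40 N, if the wrist force passes 120 N, or if a joint passes its speed limit or range.

ROBOT

A 7-joint arm with a two-finger parallel gripper is mounted at the origin on the work surface. World frame = base frame: x ahead of the robot, y to its left, z up, the work surface at z = 0. Lengths are in m, angles in degrees, forces in N, time in s.
With the tool pointing down it reaches from about 0.425 to 0.875 m from the base axis. Payload 4.7 kg.
Tool frame: the origin (TCP) lies on the mounting face of the last link; the fingertips stand 173 mm ahead of it and the grasp point (between the pads) lies 155 mm ahead of it; z points along the fingers, y is the line along which they close (so a half turn about z gives the same grasp; the last joint's range is limited). The gripper opens to 85 mm and grips with 20 to 120 N. Pads are 22 mm wide; open, the fingers measure 114 mm over their backs; the gripper's body (76 mm by 85 mm) begins 54 mm behind the grasp point. The pads swing forward as they close: fully open they stand 13 mm farther back than shut.
Start: joints at [-64.624, 18.392, -4.016, 83.108, 1.295, 78.541, -3.26], TCP at [0.27, 0.591, 0.405] pointing down, gripper open.
Joint ranges: [-163.93, 163.93], [-17.29, 119.83], [-79.2, 71.16], [3.27, 140.29], [-89.18, 269.18], [5.43, 117.66], [-154.24, 154.24]. Speed limits (degrees/s): [147.25, 147.25, 180, 180, 180, 180, 180].

INTERFACE

Orientations are given as a 3x3 rotation matrix whose columns are the frame's x, y, z axes.
In Python, from workcell import bot gives the robot as it stands.
- The arm moves only by the tool apply_moves, never from a script. Its argument "steps" is a list of rows, each a list of 6 numbers: the shift along the tool's x, y, z in m, then the turn, a rotation vector about the tool's x, y, z in rad. A call has 1 to 10 rows; each row is the pose to reach, as a shift and turn from the pose commanded when the call began, along the tool's axes at that moment; what a row does not reach only later rows make up. A row lasts 1/8 s, in which the tool goes at most 62.5 mm and 10.7 degrees, less where a joint would pass 70% of its speed; a pose out of reach is approached as far as the arm can. A call with a gripper value outside its range is refused whole. "hand" is the finger opening in m, from 0 to 0.0854, set as the call begins (left out, the last holds). The fingers move at their own pace and stop on an object; the grip force is fixed at half the most. Time passes only in rows, so rows that repeat a pose let the fingers close. It gives the time, the measured TCP pose, the force, the opening and the grip force at its end, in the units of the state.
- bot.read_state(): the state, without advancing time (a new reading comes with each control period).
- bot.grab_frame(name): name is "side" or "top"; returns the picture (384x512x3 uint8, red, green, blue); there is no depth.
- bot.camera_params(name): a dict with "mtx" (3x3 intrinsics, pixels), "world_to_cam" (4x4, takes a point from world to camera coordinates). Camera axes: x right, y down, z forward; pixel columns grow to the right and rows downward; lengths in m; the calibration is good to about 2 mm. A picture is of the moment at which its call begins. camera_params takes no time and is no camera call.
- bot.finish_job(): hands the job in; it is judged then, once.
Trained networks look in the newest picture that a camera, given by its name, has taken for a name from the list of things; names that differ only in an ending like _2 or _b are one class to them, and where a whole thing is asked for, a point or a joint stands for the part that bears it (a point fixed in the world has none). Each returns a list of dicts, best first, with "conf" (0 to 1); they miss things now and then, are a little off and sometimes report something else, mostly with a low value. They report only what shows in the picture. A call takes as long as a camera call.
- bot.boxes_of(camera, name): "xyz" ([x, y, z] in m, in world coordinates, good to about 4 mm: the middle of the surface that is visible of it).
- bot.mark_of(camera, name): "xyz" ([x, y, z] in m, in world coordinates, good to about 4 mm: a listed point, or the origin of a listed thing).
The state is a dict: "time_s": time; "qpos": joint angles; "joint_vel": joint speeds; "joint_efforts": joint torques, N m; "eef_pos": TCP position; "ee_rot": TCP orientation; "force": force on the tool from outside, world axes, zero at the start; "torque": the same for the moment, N m; "opening": finger opening in m; "grip_force": force on a finger pad.
Only numpy, scipy, OpenCV 4.12 (cv2) and the standard library are available. Lean on these libraries where they do the work, as an engineer would, in place of code of your own. Each camera call takes 0.05 s, during which the arm holds its last target. There are 200 camera calls.

## Working session

There is one attempt and no reset: what is moved stays moved. The work goes in short steps, Python scripts to look and compute and a tool call to move; the robot and the scene stay as the last step left them, time stands still between calls to the robot, and variables do not carry over. Pictures are saved under pics/ and viewed, at most 10 in all, crops included, and the job is handed in when it is done.

Besides the shell and the picture viewer there is one more tool, called after "Request:" as name(argument=value, ...) on one line, values as JSON. apply_moves: Moves the arm, as the interface text tells. Its arguments: {"type":"object","properties":{"steps":{"type":"array","items":{"type":"array","items":{"type":"number"}}},"hand":{"type":"number"}},"required":["steps"]}

```bash
mkdir -p pics
cat > look.py <<'E'
import cv2,numpy as np
from workcell import bot
def snap(c,n):
    f=bot.grab_frame(c); cv2.imwrite(f'pics/{n}.png',cv2.cvtColor(f,cv2.COLOR_RGB2BGR)); return f
def marks(c,names):
    for n in names:
        for d in bot.mark_of(c,n)[:2]: print(c,n,np.round(d['xyz'],4),round(d['conf'],2))
E
python3 - <<'E'
from look import *
for c in ['top','side']:
    snap(c,c+'0')
    marks(c,['gold_lid','front_place','lens','carousel_axis','brake_grip','brake_hinge','ink','stone','red_cup'])
s=bot.read_state(); print(s['time_s'],s['eef_pos'],np.round(s['ee_rot'],3))
E
```

```text
top gold_lid [0.4027 0.1383 0.0632] 0.72
top gold_lid [0.6355 0.136  0.0962] 0.68
top front_place [0.4741 0.1239 0.1051] 0.95
top lens [0.4007 0.1386 0.0646] 0.73
top carousel_axis [0.5563 0.1023 0.0353] 0.66
top brake_grip [ 0.4201 -0.0432  0.0907] 0.73
top brake_hinge [ 0.4819 -0.0083  0.0897] 0.6
top brake_hinge [ 0.4197 -0.0408  0.0954] 0.57
top stone [0.6473 0.3373 0.0017] 0.71
top red_cup [ 0.6264 -0.1199  0.001 ] 0.74
side gold_lid [0.6349 0.1432 0.0993] 0.91
side front_place [0.4744 0.1239 0.1012] 0.67
side lens [0.3981 0.1394 0.061 ] 0.75
side lens [0.5541 0.1096 0.031 ] 0.74
side carousel_axis [0.5571 0.1104 0.0304] 0.67
side brake_grip [ 0.4187 -0.0394  0.0913] 0.71
side brake_hinge [ 0.4879 -0.0078  0.0913] 0.58
side ink [ 5.080e-01  3.615e-01 -5.000e-04] 0.92
side stone [0.6403 0.3337 0.0014] 0.8
side red_cup [ 6.259e-01 -1.232e-01 -4.000e-04] 0.61
1.0 [0.27026123 0.59115815 0.4047784 ] [[-0.909  0.416  0.   ]
 [ 0.416  0.909  0.   ]
 [-0.     0.    -1.   ]]
```

View pics/top0.png

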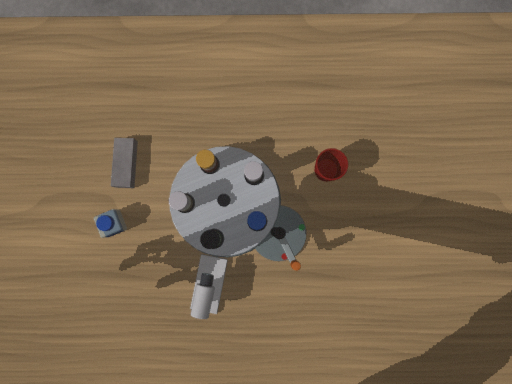

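View pics/side0.png

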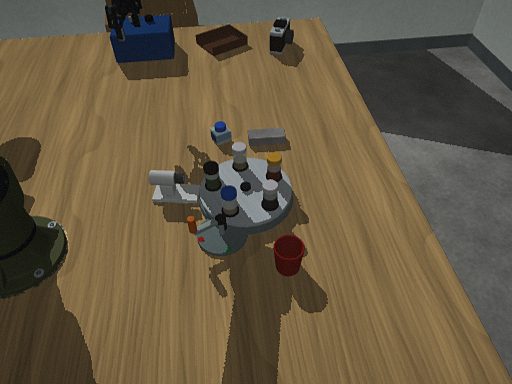

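The top view shows the gold lid at (207,160), axis at (223,200), microscope at (205,290) and grip at (296,266), with the green dot at (301,227). The side view agrees, with the grip at (191,225). The network estimates match both. I'll refine with repeats and a colour triangulation.

```bash
cat >> look.py <<'E'
def blob(f,lo,hi,roi):
    h=cv2.cvtColor(f,cv2.COLOR_RGB2HSV); m=cv2.inRange(h,lo,hi); z=np.zeros_like(m); x0,y0,x1,y1=roi; z[y0:y1,x0:x1]=m[y0:y1,x0:x1]
    n,l,s,c=cv2.connectedComponentsWithStats(z); i=1+np.argmax(s[1:,4]); return c[i],s[i]
def proj(c):
    p=bot.camera_params(c); return p['mtx']@p['world_to_cam'][:3]
def tri(a,b):
    X=cv2.triangulatePoints(proj('top'),proj('side'),np.float64(a).reshape(2,1),np.float64(b).reshape(2,1)); return (X[:3]/X[3]).ravel()
def onplane(c,px,z):
    P=proj(c); A=np.c_[P[:,0],P[:,1],-np.r_[px,1]]; return np.linalg.solve(A,-(P[:,2]*z+P[:,3]))[:2]
E
python3 - <<'E'
from look import *
names=['front_place','lens','carousel_axis','brake_grip','brake_hinge','gold_lid']
exp=dict(front_place=(.474,.124),lens=(.4,.139),carousel_axis=(.5567,.106),brake_grip=(.4195,-.041),brake_hinge=(.485,-.008),gold_lid=(.635,.14))
for n in names:
    r=[]
    for k in range(3):
        for c in ['top','side']:
            f=bot.grab_frame(c)
            r+=[d['xyz'] for d in bot.mark_of(c,n) if np.hypot(*(np.array(d['xyz'][:2])-exp[n]))<.02]
    r=np.array(r); print(n,len(r),np.round(np.median(r,0),4),np.round(r.std(0),4))
t=bot.grab_frame('top');s=bot.grab_frame('side')
lo,hi=(5,150,90),(25,255,255)
for nm,rt,rs,z in [('grip',(285,255,310,280),(183,212,202,238),.092),('lid',(192,145,222,172),(262,148,288,168),.1)]:
    a,sa=blob(t,lo,hi,rt);b,sb=blob(s,lo,hi,rs);print(nm,a,sa,b,sb,tri(a,b),onplane('top',a,z),onplane('side',b,z))
for nm,lo,hi in [('red',(0,150,80),(8,255,255)),('red2',(170,150,80),(180,255,255)),('green',(45,100,50),(90,255,255))]:
    try: a,sa=blob(t,lo,hi,(270,215,312,262)); print(nm,a,sa[4],onplane('top',a,.05))
    except Exception as e: print(nm,e)
print(bot.read_state()['time_s'])
E
```

```text
front_place 6 [0.4737 0.125  0.1028] [0.0011 0.0019 0.0013]
lens 6 [0.4016 0.1384 0.0634] [0.0012 0.0022 0.0018]
carousel_axis 6 [0.5552 0.107  0.0322] [0.0013 0.0021 0.0024]
brake_grip 6 [ 0.4214 -0.0392  0.0924] [0.0009 0.0018 0.0022]
brake_hinge 6 [ 0.4858 -0.0078  0.0903] [0.0025 0.0014 0.0013]
gold_lid 6 [0.6363 0.1412 0.1002] [0.0027 0.0026 0.0005]
grip [295.10666667 265.26666667] [290 261  11  10  75] [190.46511628 218.44186047] [187 216   9   6  43] [ 0.42252391 -0.03999465  0.10990484] [ 0.42101044 -0.041466  ] [ 0.42042177 -0.02456383]
lid [204.732 158.492] [196 150  19  18 250] [273.7        156.61666667] [267 152  15  10 120] [0.63448328 0.13838214 0.10729551] [0.63532039 0.13947161] [0.63631023 0.14658035]
red [283.85 256.4 ] 20 [ 0.43573265 -0.02151385]
red2 attempt to get argmax of an empty sequence
green [301.15384615 226.61538462] 26 [ 0.49796448 -0.05858208]
4.7
```

Request:
apply_moves(steps=[[-0.05,-0.03,0,0,0,0.15],[-0.1,-0.065,0,0,0,0.3],[-0.14,-0.1,0,0,0,0.45],[-0.19,-0.13,0,0,0,0.6],[-0.23,-0.165,0,0,0,0.75],[-0.28,-0.195,0,0,0,0.9],[-0.325,-0.23,0,0,0,1.05],[-0.37,-0.26,0,0,0,1.2],[-0.37,-0.26,0,0,0,1.35],[-0.37,-0.26,0,0,0,1.5]], hand=0.06)

```text
time_s: 5.95
eef_pos: [0.4991, 0.1998, 0.4049]
ee_rot: [[0.357, 0.934, 0.0], [0.934, -0.357, 0.0], [0.001, 0.0, -1.0]]
force: [-0.4, 0.6, -0.1]
opening: 0.0598
grip_force: 0.0
```

```bash
cat > go.py <<'E'
import sys,numpy as np
from workcell import bot
def st():
    s=bot.read_state(); R=np.array(s['ee_rot']);p=np.array(s['eef_pos'])
    print('t',s['time_s'],'p',np.round(p,4),'yaw',round(np.degrees(np.arctan2(R[1,1],R[0,1])),2),'tilt z',np.round(R[:,2],3),'q',np.round(s['qpos'],1),'F',np.round(s['force'],1),'T',np.round(s['torque'],2),'open',s['opening'],'grip',s['grip_force'])
    return p,R
def to(x,y,z,yaw):
    p,R=st(); d=R.T@(np.array([x,y,z])-p); c=np.degrees(np.arctan2(R[1,1],R[0,1]))
    print('shift',np.round(d,4),'turn',round(np.radians((c-yaw+180)%360-180),4))
if __name__=='__main__':
    a=list(map(float,sys.argv[1:])); to(*a) if a else st()
E
python3 go.py 0.422 -0.04 0.33 -63.4
```

```text
t 5.95 p [0.4991 0.1998 0.4049] yaw -20.92 tilt z [ 0.  0. -1.] q [-42.4   4.5  18.8  99.8  -1.5  75.9 -44.2] F [-0.4  0.6 -0.1] T [0.06 0.01 0.04] open 0.05979436803619929 grip 0.0
shift [-0.2516  0.0136  0.0748] turn 0.7414
```

Request:
apply_moves(steps=[[-0.05,0.003,0.01,0,0,0.15],[-0.1,0.005,0.02,0,0,0.3],[-0.15,0.008,0.03,0,0,0.45],[-0.2,0.011,0.045,0,0,0.6],[-0.2516,0.0136,0.06,0,0,0.7414],[-0.2516,0.0136,0.0748,0,0,0.7414],[-0.2516,0.0136,0.0748,0,0,0.7414]])

```text
time_s: 6.82
eef_pos: [0.4229, -0.0392, 0.3292]
ee_rot: [[0.891, 0.455, -0.001], [0.455, -0.891, 0.0], [-0.001, -0.001, -1.0]]
force: [-0.4, -0.1, 0.4]
opening: 0.0601
grip_force: 0.0
```

```bash
python3 go.py 0.422 -0.04 0.25 -63.4
```

```text
t 6.825 p [ 0.4229 -0.0392  0.3292] yaw -62.96 tilt z [-0.001  0.    -1.   ] q [-30.1  -8.3  29.7 119.7   4.4  67.6 -65.3] F [-0.4 -0.1  0.4] T [ 0.06 -0.04 -0.  ] open 0.060106161183534484 grip 0.0
shift [-0.0011  0.0004  0.0792] turn 0.0076
```

Request:
apply_moves(steps=[[-0.001,0,0.02,0,0,0.007],[-0.001,0,0.04,0,0,0.007],[-0.001,0,0.06,0,0,0.007],[-0.001,0,0.079,0,0,0.007],[-0.001,0,0.079,0,0,0.007]])

```text
time_s: 7.45
eef_pos: [0.4224, -0.0387, 0.2503]
ee_rot: [[0.893, 0.45, -0.002], [0.45, -0.893, -0.001], [-0.002, -0.0, -1.0]]
force: [0.1, -0.8, 0.0]
opening: 0.06
grip_force: 0.0
```

```bash
python3 go.py 0.422 -0.04 0.25 -63.4; python3 -c "
from look import *
s=snap('side','side1'); t=snap('top','top1')
cv2.imwrite('pics/c1.png',np.hstack([cv2.resize(s[140:280,110:250],(400,400)),cv2.resize(t[190:290,230:330],(400,400))])[:,:,::-1])"
```

```text
t 7.45 p [ 0.4224 -0.0387  0.2503] yaw -63.23 tilt z [-0.002 -0.001 -1.   ] q [-29.9  -2.1  31.4 124.8   1.3  57.1 -62.5] F [ 0.1 -0.8  0. ] T [ 0.01 -0.08  0.03] open 0.060032301224922695 grip 0.0
shift [-0.0009  0.001   0.0003] turn 0.003
```

View pics/c1.png

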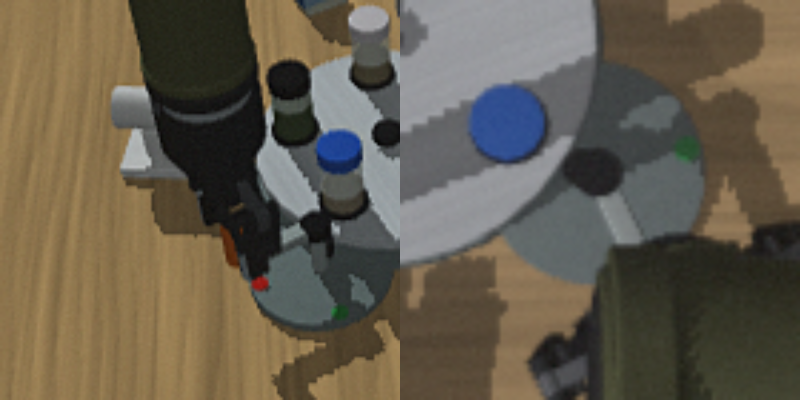

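The fingers straddle the orange grip and are clear of the lever and the blue jar. Closing the gripper.

Request:
apply_moves(steps=[[0,0,0,0,0,0],[0,0,0,0,0,0],[0,0,0,0,0,0],[0,0,0,0,0,0],[0,0,0,0,0,0],[0,0,0,0,0,0]], hand=0)

```text
time_s: 8.3
eef_pos: [0.4227, -0.0399, 0.2517]
ee_rot: [[0.894, 0.448, 0.001], [0.448, -0.894, 0.001], [0.001, -0.0, -1.0]]
force: [-1.8, 1.4, 5.7]
opening: 0.0165
grip_force: 58.4
```

```bash
cat >> look.py <<'E'
def arc(cx,cy,r,a0,angs,z,yawoff=90,off=(0,0,0)):
    # rows from current pose along an arc; yaw = angle + yawoff (None: keep)
    s=bot.read_state();R=np.array(s['ee_rot']);p=np.array(s['eef_pos']);c=np.degrees(np.arctan2(R[1,1],R[0,1]))
    out=[]
    for a in angs:
        w=np.array([cx+r*np.cos(np.radians(a)),cy+r*np.sin(np.radians(a)),z if z else p[2]])
        d=R.T@(w-p); t=0 if yawoff is None else np.radians((c-(a+yawoff)+180)%360-180)
        out.append([round(float(v),4) for v in (*d,0,0,t)])
    print(out)
E
python3 - <<'E'
from look import *
from go import st
p,R=st()
h=np.array([.486,-.008]); d=p[:2]-h; r=np.hypot(*d); a=np.degrees(np.arctan2(d[1],d[0]))%360; print(r,a)
arc(*h,.0705,a,np.arange(a+4,a+41,4),None)
E
```

```text
t 8.3 p [ 0.4227 -0.0399  0.2517] yaw -63.39 tilt z [ 0.001  0.001 -1.   ] q [-29.9  -2.2  31.5 124.8   1.3  57.1 -62.5] F [-1.8  1.4  5.7] T [0.14 0.38 0.06] open 0.016533833885980093 grip 58.41888070106506
0.07090546738766194 206.7132384834304
[[0.0006, 0.0049, -0.0, 0.0, 0.0, -0.0716], [0.0011, 0.0098, -0.0, 0.0, 0.0, -0.1414], [0.002, 0.0147, -0.0, 0.0, 0.0, -0.2112], [0.0032, 0.0194, -0.0, 0.0, 0.0, -0.281], [0.0047, 0.0241, -0.0, 0.0, 0.0, -0.3508], [0.0066, 0.0287, -0.0, 0.0, 0.0, -0.4206], [0.0087, 0.0331, -0.0, 0.0, 0.0, -0.4904], [0.0112, 0.0373, -0.0, 0.0, 0.0, -0.5603], [0.0139, 0.0414, 0.0, 0.0, 0.0, -0.6301], [0.017, 0.0453, 0.0, 0.0, 0.0, -0.6999]]
```

Request:
apply_moves(steps=[[0.0003,0.005,0,0,0,-0.07],[0.0009,0.01,0,0,0,-0.14],[0.0018,0.0147,0,0,0,-0.21],[0.003,0.0194,0,0,0,-0.28],[0.0046,0.0241,0,0,0,-0.35],[0.0065,0.0287,0,0,0,-0.42],[0.0087,0.0331,0,0,0,-0.49],[0.0112,0.0373,0,0,0,-0.56],[0.0139,0.0414,0,0,0,-0.63],[0.017,0.0453,0,0,0,-0.7]])

```text
time_s: 9.55
eef_pos: [0.4574, -0.0731, 0.2516]
ee_rot: [[0.393, 0.919, -0.002], [0.919, -0.393, 0.001], [-0.0, -0.002, -1.0]]
force: [-6.1, 0.6, 10.2]
opening: 0.0161
grip_force: 58.9
```

Run:
```python
from look import *
from go import st
p,R=st()
h=np.array([.486,-.008]); d=p[:2]-h; r=np.hypot(*d); a=np.degrees(np.arctan2(d[1],d[0]))%360; print(r,a)
arc(*h,.0705,a,np.arange(251,288,4),.2517)
```

```text
t 9.55 p [ 0.4574 -0.0731  0.2516] yaw -23.15 tilt z [-0.002  0.001 -1.   ] q [-27.3   3.5  34.3 120.   -2.4  57.2 -14.9] F [-6.1  0.6 10.2] T [0.12 1.15 0.16] open 0.01614495939096409 grip 58.85534584522247
0.07110763766126586 246.3207919690808
[[0.0008, 0.0058, -0.0001, 0.0, 0.0, -0.0724], [0.0013, 0.0107, -0.0001, 0.0, 0.0, -0.1422], [0.0022, 0.0155, -0.0001, 0.0, 0.0, -0.2121], [0.0034, 0.0203, -0.0001, 0.0, 0.0, -0.2819], [0.0049, 0.0249, -0.0001, 0.0, 0.0, -0.3517], [0.0068, 0.0295, -0.0002, 0.0, 0.0, -0.4215], [0.0089, 0.0339, -0.0002, 0.0, 0.0, -0.4913], [0.0114, 0.0382, -0.0002, 0.0, 0.0, -0.5611], [0.0142, 0.0422, -0.0002, 0.0, 0.0, -0.6309], [0.0172, 0.0461, -0.0002, 0.0, 0.0, -0.7007]]
```

Request:
apply_moves(steps=[[0.0003,0.005,0,0,0,-0.07],[0.0009,0.01,0,0,0,-0.14],[0.0018,0.0147,0,0,0,-0.21],[0.003,0.0194,0,0,0,-0.28],[0.0046,0.0241,0,0,0,-0.35],[0.0065,0.0287,0,0,0,-0.42],[0.0087,0.0331,0,0,0,-0.49],[0.0112,0.0373,0,0,0,-0.56],[0.0139,0.0414,0,0,0,-0.63],[0.0139,0.0414,0,0,0,-0.63]])

```text
time_s: 10.8
eef_pos: [0.501, -0.0771, 0.2516]
ee_rot: [[-0.223, 0.975, -0.002], [0.975, 0.223, -0.0], [0.0, -0.002, -1.0]]
force: [-5.2, -1.2, 10.4]
opening: 0.0163
grip_force: 58.8
```

Run:
```python
from look import *
from go import st
p,R=st()
h=np.array([.486,-.008]); d=p[:2]-h; r=np.hypot(*d); a=np.degrees(np.arctan2(d[1],d[0]))%360; print(r,a)
arc(*h,.0705,a,np.arange(a+2,a+9,2),None)
```

```text
t 10.8 p [ 0.501  -0.0771  0.2516] yaw 12.87 tilt z [-0.002 -0.    -1.   ] q [-23.6   9.5  31.8 114.3  -5.8  57.9  23.9] F [-5.2 -1.2 10.4] T [-0.14  1.13  0.38] open 0.01634083026268827 grip 58.75591993331909
0.07075236853902438 282.2264882984792
[[0.0003, 0.0025, -0.0, 0.0, 0.0, -0.0236], [0.0004, 0.0049, -0.0, 0.0, 0.0, -0.0585], [0.0006, 0.0074, -0.0, 0.0, 0.0, -0.0934], [0.0008, 0.0098, -0.0, 0.0, 0.0, -0.1283]]
```

Request:
apply_moves(steps=[[0.0002,0.0025,0,0,0,-0.035],[0.0004,0.005,0,0,0,-0.07],[0.0006,0.0075,0,0,0,-0.105],[0.0008,0.01,0,0,0,-0.14],[0.0008,0.01,0,0,0,-0.14]])

```text
time_s: 11.42
eef_pos: [0.5053, -0.0762, 0.2511]
ee_rot: [[-0.353, 0.935, -0.02], [0.936, 0.353, 0.001], [0.008, -0.018, -1.0]]
force: [-29.2, -3.9, 30.5]
opening: 0.0165
grip_force: 62.6
```

Run:
```python
from look import *
from go import st
p,R=st()
h=np.array([.486,-.008]); d=p[:2]-h; r=np.hypot(*d); a=np.degrees(np.arctan2(d[1],d[0]))%360; print(r,a)
arc(*h,.0705,a,np.arange(a+2,a+9,2),None)
```

```text
t 11.425 p [ 0.5053 -0.0762  0.2511] yaw 20.68 tilt z [-0.02   0.001 -1.   ] q [-22.8  10.4  31.  113.3  -6.1  59.   31.7] F [-29.2  -3.9  30.5] T [-0.52  5.7  -0.01] open 0.0165264599146415 grip 62.558144330978394
0.07091060780055318 285.82851008586607
[[0.0002, 0.0025, -0.0, 0.0, 0.0, 0.0498], [0.0002, 0.0049, -0.0001, 0.0, 0.0, 0.0148], [0.0002, 0.0074, -0.0001, 0.0, 0.0, -0.0201], [0.0003, 0.0099, -0.0002, 0.0, 0.0, -0.055]]
```

Force rose to 29 N at about 286°, which is the stop. I'll relax, open and lift off.

Request:
apply_moves(steps=[[0,-0.003,0,0,0,0],[0,-0.005,0,0,0,0.03],[0,-0.005,0,0,0,0.05]])

```text
time_s: 11.8
eef_pos: [0.5035, -0.0766, 0.2513]
ee_rot: [[-0.307, 0.952, -0.009], [0.952, 0.307, 0.0], [0.003, -0.009, -1.0]]
force: [-16.1, -1.7, 16.9]
opening: 0.0165
grip_force: 60.2
```

Request:
apply_moves(steps=[[0,0,0,0,0,0],[0,0,0,0,0,0],[0,0,0,0,0,0],[0,0,0,0,0,0],[0,0,-0.02,0,0,0],[0,0,-0.05,0,0,0],[0,0,-0.08,0,0,0],[0,0,-0.1,0,0,0]], hand=0.05)

```text
time_s: 12.8
eef_pos: [0.5066, -0.0753, 0.3524]
ee_rot: [[-0.309, 0.951, 0.002], [0.951, 0.309, 0.0], [-0.0, 0.002, -1.0]]
force: [0.2, 0.1, 0.1]
opening: 0.0499
grip_force: 0.0
```

Run:
```python
from look import *
from go import st,to
s=snap('side','side2'); t=snap('top','top2')
cv2.imwrite('pics/c2.png',np.hstack([cv2.resize(s[100:300,110:310],(400,400)),cv2.resize(t[120:320,150:350],(400,400))])[:,:,::-1])
for k in range(3):
    for c in ('top','side'):
        bot.grab_frame(c); marks(c,['gold_lid'])
marks('side',['brake_grip']);marks('top',['brake_grip'])
lo,hi=(5,150,90),(25,255,255)
a,sa=blob(t,lo,hi,(170,135,240,185));b,sb=blob(s,lo,hi,(250,140,300,180));print(tri(a,b),sa,sb)
to(.635,.139,.352,78)
```

```text
top gold_lid [0.6384 0.1371 0.102 ] 0.62
side gold_lid [0.6349 0.1415 0.102 ] 0.86
top gold_lid [0.6366 0.1391 0.0996] 0.75
side gold_lid [0.6335 0.1428 0.0998] 0.89
top gold_lid [0.6356 0.1369 0.0989] 0.88
side gold_lid [0.6329 0.1451 0.1006] 0.91
side brake_grip [ 0.4972 -0.0765  0.091 ] 0.59
top brake_grip [ 0.5006 -0.0785  0.096 ] 0.52
[0.63459094 0.13863576 0.10645798] [196 150  18  18 247] [267 152  15  11 127]
t 13.6 p [ 0.5063 -0.0753  0.3509] yaw 17.97 tilt z [ 0.  0. -1.] q [-24.7   3.3  31.5 107.7  -1.8  69.5  25.3] F [-0.4 -0.3 -0.9] T [ 0.01 -0.03 -0.01] open 0.04998346616127452 grip 0.0
shift [ 0.1641  0.1885 -0.0011] turn -1.0477
```

View pics/c2.png

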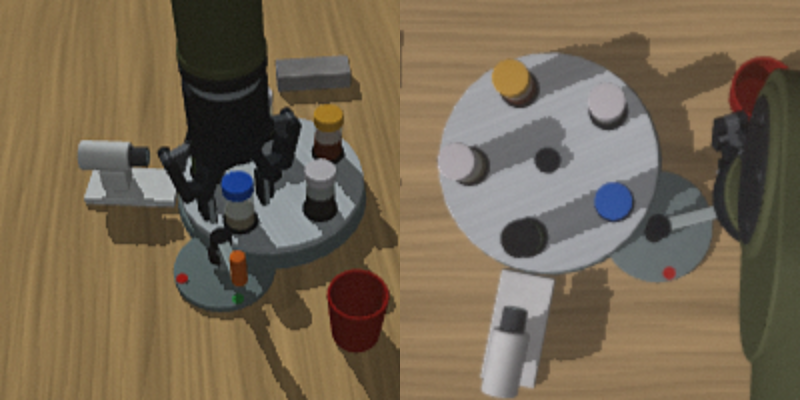

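The lever sits over the green dot, and the gold jar (crop 515,80 in the right half) has not moved. Moving above the lid.

Request:
apply_moves(steps=[[0.025,0.03,0,0,0,-0.15],[0.055,0.06,0,0,0,-0.3],[0.08,0.095,0,0,0,-0.45],[0.11,0.125,0,0,0,-0.6],[0.14,0.16,0,0,0,-0.75],[0.164,0.1885,0,0,0,-0.9],[0.164,0.1885,0,0,0,-1.048],[0.164,0.1885,0,0,0,-1.048]], hand=0.07)

```text
time_s: 14.6
eef_pos: [0.6351, 0.1391, 0.3505]
ee_rot: [[-0.978, 0.209, -0.001], [0.209, 0.978, -0.0], [0.0, -0.0, -1.0]]
force: [0.4, 0.6, 1.0]
opening: 0.0701
grip_force: 0.0
```

```bash
python3 go.py .635 .139 .253 78
```

```text
t 14.6 p [0.6351 0.1391 0.3505] yaw 77.95 tilt z [-0.001 -0.    -1.   ] q [-29.2  20.4  18.4  87.9  -6.6  72.8  68.1] F [0.4 0.6 1. ] T [-0.05  0.02  0.02] open 0.07013472477407634 grip 0.0
shift [ 0.     -0.0001  0.0975] turn -0.0008
```

Request:
apply_moves(steps=[[0,0,0.025,0,0,0],[0,0,0.05,0,0,0],[0,0,0.075,0,0,0],[0,0,0.0975,0,0,0],[0,0,0.0975,0,0,0]])

```text
time_s: 15.22
eef_pos: [0.634, 0.138, 0.2516]
ee_rot: [[-0.977, 0.211, -0.004], [0.211, 0.978, -0.001], [0.003, -0.002, -1.0]]
force: [-0.2, -1.1, 0.1]
opening: 0.0704
grip_force: 0.0
```

Request:
apply_moves(steps=[[0,0,0,0,0,0],[0,0,0,0,0,0],[0,0,0,0,0,0],[0,0,0,0,0,0],[0,0,0,0,0,0],[0,0,0,0,0,0]], hand=0)

```text
time_s: 15.98
eef_pos: [0.6358, 0.139, 0.2554]
ee_rot: [[-0.978, 0.208, 0.003], [0.208, 0.978, 0.001], [-0.003, 0.002, -1.0]]
force: [0.4, -0.5, 5.6]
opening: 0.0361
grip_force: 59.7
```

Run:
```python
from look import *
from go import st
p,R=st()
h=np.array([.5555,.1065]); d=p[:2]-h; r=np.hypot(*d); a=np.degrees(np.arctan2(d[1],d[0]))%360; print(r,a)
arc(*h,.085,a,a+np.arange(6,61,6),None,None)
```

```text
t 15.975 p [0.6358 0.139  0.2554] yaw 78.0 tilt z [ 0.003  0.001 -1.   ] q [-28.5  25.   17.6  93.3  -8.3  62.8  69.4] F [ 0.4 -0.5  5.6] T [ 0.09  0.04 -0.02] open 0.03611436821760178 grip 59.66907978057861
0.08658118762305052 22.030868800789968
[[0.0067, 0.0062, -0.0, 0.0, 0.0, 0.0], [0.0127, 0.0127, -0.0, 0.0, 0.0, 0.0], [0.0195, 0.0186, -0.0, 0.0, 0.0, 0.0], [0.0267, 0.0237, -0.0, 0.0, 0.0, 0.0], [0.0345, 0.028, -0.0001, 0.0, 0.0, 0.0], [0.0427, 0.0314, -0.0001, 0.0, 0.0, 0.0], [0.0512, 0.034, -0.0001, 0.0, 0.0, 0.0], [0.06, 0.0357, -0.0001, 0.0, 0.0, 0.0], [0.0688, 0.0365, -0.0001, 0.0, 0.0, 0.0], [0.0777, 0.0363, -0.0002, 0.0, 0.0, 0.0]]
```

Request:
apply_moves(steps=[[0.006,0.006,0,0,0,0],[0.0125,0.0125,0,0,0,0],[0.0193,0.0186,0,0,0,0],[0.0267,0.0237,0,0,0,0],[0.0345,0.028,0,0,0,0],[0.0427,0.0314,0,0,0,0],[0.0512,0.034,0,0,0,0],[0.06,0.0357,0,0,0,0],[0.06,0.0357,0,0,0,0]])

```text
time_s: 17.1
eef_pos: [0.5834, 0.1885, 0.2554]
ee_rot: [[-0.979, 0.206, 0.002], [0.206, 0.979, 0.003], [-0.001, 0.004, -1.0]]
force: [-0.3, 3.3, 8.6]
opening: 0.0361
grip_force: 60.5
```

Run:
```python
from look import *
from go import st
p,R=st()
h=np.array([.5555,.1065]); d=p[:2]-h; r=np.hypot(*d); a=np.degrees(np.arctan2(d[1],d[0]))%360; print(r,a)
arc(*h,.085,a,a+np.arange(6,61,6),None,None)
```

```text
t 17.1 p [0.5834 0.1885 0.2554] yaw 78.13 tilt z [ 0.002  0.003 -1.   ] q [-33.9  20.6  16.5  99.   -6.7  61.2  62.9] F [-0.3  3.3  8.6] T [ 0.51 -0.04  0.05] open 0.036068583309934135 grip 60.49118220806122
0.08659096041651075 71.23441171579773
[[0.0091, -0.001, -0.0, 0.0, 0.0, 0.0], [0.018, -0.0013, -0.0, 0.0, 0.0, 0.0], [0.0268, -0.0026, -0.0, 0.0, 0.0, 0.0], [0.0354, -0.0047, -0.0001, 0.0, 0.0, 0.0], [0.0438, -0.0078, -0.0001, 0.0, 0.0, 0.0], [0.0517, -0.0117, -0.0001, 0.0, 0.0, 0.0], [0.0593, -0.0164, -0.0001, 0.0, 0.0, 0.0], [0.0663, -0.0219, -0.0002, 0.0, 0.0, 0.0], [0.0727, -0.0281, -0.0002, 0.0, 0.0, 0.0], [0.0784, -0.0349, -0.0002, 0.0, 0.0, 0.0]]
```

Request:
apply_moves(steps=[[0.009,-0.0002,0,0,0,0],[0.018,-0.0006,0,0,0,0],[0.0268,-0.0018,0,0,0,0],[0.0354,-0.004,0,0,0,0],[0.0438,-0.007,0,0,0,0],[0.0517,-0.011,0,0,0,0],[0.0593,-0.0158,0,0,0,0],[0.0663,-0.0215,0,0,0,0],[0.0727,-0.0279,0,0,0,0],[0.0727,-0.0279,0,0,0,0]])

```text
time_s: 18.35
eef_pos: [0.506, 0.1757, 0.2553]
ee_rot: [[-0.978, 0.206, 0.0], [0.206, 0.978, 0.003], [0.001, 0.003, -1.0]]
force: [-3.0, 2.1, 11.8]
opening: 0.036
grip_force: 61.0
```

Run:
```python
from look import *
from go import st
from scipy.optimize import least_squares
p,R=st()
P=np.array([[.6358,.139],[.5834,.1885],p[:2]])
f=least_squares(lambda c:np.hypot(*(P-c).T)-.085,[.5555,.1065]);print(f.x,f.fun)
h=f.x; d=p[:2]-h; r=np.hypot(*d); a=np.degrees(np.arctan2(d[1],d[0]))%360; print(r,a)
for n in ('front_place','lens','carousel_axis'):
    X=[]
    for k in range(3):
        for c in ('top','side'):
            bot.grab_frame(c); X+=[q['xyz'] for q in bot.mark_of(c,n)[:1]]
    print(n,np.round(X,4).tolist())
snap('top','top3')
arc(*h,.085,a,np.r_[np.arange(a+6,168,6),168],None,None)
```

```text
t 18.35 p [0.506  0.1757 0.2553] yaw 78.09 tilt z [ 0.     0.003 -1.   ] q [-36.6  11.9  16.2 109.9  -4.1  58.7  59.5] F [-3.   2.1 11.8] T [0.55 0.58 0.06] open 0.036027932605107546 grip 60.95816910266876
[0.55683596 0.10768938] [-5.48685590e-05  6.47101861e-05 -5.14756990e-05]
0.08494852430102674 126.75737732963128
front_place [[0.471, 0.123, 0.1022], [0.4726, 0.126, 0.1038], [0.4715, 0.1228, 0.1045], [0.4732, 0.1268, 0.1016], [0.472, 0.1246, 0.1027], [0.4711, 0.1261, 0.1045]]
lens [[0.4009, 0.1385, 0.0657], [0.3978, 0.1372, 0.0579], [0.3997, 0.1362, 0.0674], [0.3978, 0.138, 0.0593], [0.4026, 0.1362, 0.0632], [0.4, 0.1422, 0.0592]]
carousel_axis [[0.5534, 0.1065, 0.0356], [0.5561, 0.1096, 0.0301], [0.5565, 0.1053, 0.0334], [0.5536, 0.1116, 0.0304], [0.5552, 0.1053, 0.0339], [0.5515, 0.11, 0.0309]]
[[0.0058, -0.0073, -0.0, 0.0, 0.0, 0.0], [0.0106, -0.0148, -0.0, 0.0, 0.0, 0.0], [0.0146, -0.0228, -0.0001, 0.0, 0.0, 0.0], [0.0176, -0.0311, -0.0001, 0.0, 0.0, 0.0], [0.0199, -0.0398, -0.0001, 0.0, 0.0, 0.0], [0.0211, -0.0486, -0.0001, 0.0, 0.0, 0.0], [0.0215, -0.0563, -0.0002, 0.0, 0.0, 0.0]]
```

Request:
apply_moves(steps=[[0.0058,-0.0073,0,0,0,0],[0.0106,-0.0148,0,0,0,0],[0.0146,-0.0228,0,0,0,0],[0.0176,-0.0311,0,0,0,0],[0.0199,-0.0398,0,0,0,0],[0.0211,-0.0486,0,0,0,0],[0.0215,-0.0563,0,0,0,0],[0.0215,-0.0563,0,0,0,0],[0.0215,-0.0563,0,0,0,0]])

```text
time_s: 21.32
eef_pos: [0.4737, 0.1242, 0.2553]
ee_rot: [[-0.978, 0.207, -0.001], [0.207, 0.978, 0.002], [0.001, 0.001, -1.0]]
force: [-4.8, -1.0, 14.9]
opening: 0.0362
grip_force: 61.2
```

Run:
```python
from look import *
from go import st,to
to(.4735,.1246,.2553,78.1)
s=snap('side','side4'); t=snap('top','top4')
cv2.imwrite('pics/c4.png',np.hstack([cv2.resize(s[100:300,110:310],(400,400)),cv2.resize(t[130:330,150:350],(400,400))])[:,:,::-1])
for k in range(2): 
    bot.grab_frame('side'); marks('side',['gold_lid','brake_grip','lens'])
```

```text
t 21.325 p [0.4737 0.1242 0.2553] yaw 78.04 tilt z [-0.001  0.002 -1.   ] q [-34.6   6.5  17.9 116.   -2.5  57.9  62.5] F [-4.8 -1.  14.9] T [ 0.11  0.88 -0.  ] open 0.03616350521300091 grip 61.16270184516907
shift [ 0.0003  0.0003 -0.    ] turn -0.0011
side gold_lid [0.4717 0.1259 0.0985] 0.82
side brake_grip [ 0.4996 -0.0741  0.089 ] 0.59
side lens [0.4011 0.144  0.0605] 0.75
side gold_lid [0.4721 0.1259 0.1013] 0.83
side brake_grip [ 0.5006 -0.0798  0.0913] 0.62
side lens [0.3995 0.1413 0.0622] 0.88
side lens [0.5076 0.3585 0.0017] 0.19
```

View pics/c4.png

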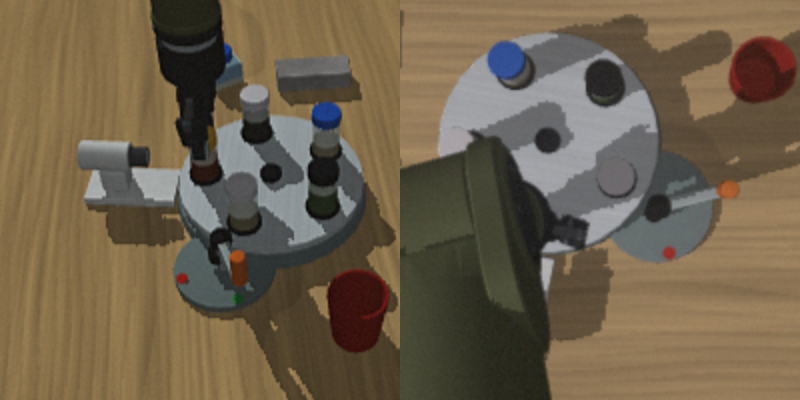

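The gold jar stands in front of the lens and is gripped at 61 N. The lever is over the green dot and the bystanders are where they were.

```bash
python3 -c "
from workcell import bot; print(bot.finish_job())"
```

```text
the job is handed in; nothing more can be done
None
```

I swung the brake lever to its stop and turned the carousel until the gold jar stood in front of the lens. I handed the job in at about 21 s, still gripping the lid at about 61 N; no verdict came back.

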